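# Unstack the bowl and open the pickling jar to its stop

## Task

The small white bowl is stacked upside down on the lid of one of the two squat clip-top jars. Lift it off and set it down, still upside down and without dropping it, wholly on the round cork mat; then swing that jar's lid gently up and over until it meets its stop, and leave it standing open so the jar can air. Leave the other squat jar shut, and the colander, pestle and ladle where they are.

Things in the scene. Friction and masses are not known exactly. Their poses are not given: they have to be found in the camera images.
- bowl: Small white ceramic bowl, upside down, 0.18 kg. Origin: centre of its rim circle, underneath; z points up to the foot. Rim 106 mm across, 64 mm tall in all. Rounded sides close in to 52 mm across at 41 mm up; from 41 to 64 mm stands a straight round foot 54 mm across: grip it there, across the jar's y, so the fingers keep clear of the wire loop.
- mat: Round cork mat, 180 mm diameter, 8 mm thick, fixed. Origin: centre of its underside, on the table.
- jar_a: The squat glass clip-top jar that the bowl stands on; fixed to the shelf, empty. Outer diameter 120 mm, 110 mm tall without lid; lid top at 122 mm above the origin. Origin: centre of its underside. Its x axis points from the loop side (front, more or less towards the robot) to the hinge side, y runs along the hinge.
- hinge_a (a point): Point on the hinge axis of jar_a's lid, at the middle of the hinge: 60 mm along +x of the jar and 110 mm above its underside. The axis runs along the jar's y axis.
- loop_a (a point): Middle of the round cross-bar (9 mm thick, parallel to the hinge, 67 mm clear between its two wire legs) of the wire loop at the front of jar_a's lid; moves with the lid. From the hinge axis, lid shut: 125 mm towards the front, 57 mm up, so 45 mm above the lid's top. Pinch it from above, fingers on its front and rear; it turns between fingertips.
- lid_a (a joint): Hinge angle of jar_a's lid, rad: 0 shut, grows as the loop side rises and goes over, 1.8 at the stop (13 degrees past upright). Stiff hinge, stays where it is left; 3 N at the loop moves it. Green glass disc, 120 mm across, 12 mm thick with orange seal. Only 40 mm clear between lid and loop bar: lid open, part the fingers about 30 mm, then leave upwards.
- jar_b: The other squat clip-top jar, the same as jar_a in all sizes and axes, nothing on its lid; stays shut.
- lid_b (a joint): Hinge angle of jar_b's lid, 0 shut; stays shut.
- colander: Blue enamel colander, 220 mm across (264 mm over its two handles), 95 mm tall, loose. Origin: centre of its underside. Stays put.
- pestle: Wooden pestle, 182 mm long, 44 mm thick, lying loose on the table. Origin: underside, mid-length; x along it. Stays put.
- ladle: Stainless ladle, 255 mm long, lying loose. Origin: under the middle of its cup (88 mm across, 32 mm tall); handle towards -x. Stays put.

How it is judged:
On the way, in this order (a step that is already met when the one before it is completed fails the run):
1. the bowl stands upside down on the cork mat, let go, while the jar lid is still shut (horizontal distance between bowl and mat below 0.04 m and z of bowl in the frame of mat between 0.003 and 0.014 m and angle between bowl's own z axis and vertical below 0.1 rad and linear speed of bowl below 0.03 m/s and contact force between the fingers and bowl below 0.05 N and value of joint lid_a below 0.1 rad), for 0.2 s.
2. the lid of the jar that carried the bowl is open to its stop (within 0.08 rad) (value of joint lid_a above 1.72 rad), for 0.2 s.
At the end, for the whole second after the job is handed in: The bowl rests upside down (tilt under 0.1 rad) on the cork mat, its centre within 40 mm of the mat's centre, let go and still; the lid of the jar that carried it stands open at its stop (hinge angle above 1.72 of 1.8 rad) and is still; the other jar's lid is shut (below 0.1 rad) (horizontal distance between bowl and mat below 0.04 m and z of bowl in the frame of mat between 0.003 and 0.014 m and angle between bowl's own z axis and vertical below 0.1 rad and linear speed of bowl below 0.03 m/s and contact force between the fingers and bowl below 0.05 N and value of joint lid_a above 1.72 rad and velocity of joint lid_a below 0.05 rad/s and value of joint lid_b below 0.1 rad); the robot touches nothing.
It fails at once if the bowl is dropped (moves faster than 0.5 m/s while the robot is not holding it) (linear speed of bowl above 0.5 m/s and contact force between each of the fingers, the arm and bowl below 0.05 N).
It fails at once if the bowl is tipped by more than 0.6 rad (angle between bowl's own z axis and vertical above 0.6 rad).
It fails at once if the jar lid is flung (faster than 3 rad/s) (velocity of joint lid_a above 3 rad/s).
It fails at once if the other jar's lid is opened by more than 0.15 rad (value of joint lid_b above 0.15 rad).
It fails at once if the colander, pestle or ladle is moved by more than 30 mm (distance of any of colander, pestle, ladle from where it was at the start of the episode above 0.03 m).
It also fails if it takes over 67 s, if anything falls off the work surface, if the arm or the gripper's body presses on something with over 40 N, if the wrist force passes 120 N, or if a joint passes its speed limit or range.

## Robot

A 7-joint arm with a two-finger parallel gripper is mounted at the origin on the work surface. World frame = base frame: x ahead of the robot, y to its left, z up, the work surface at z = 0. Lengths are in m, angles in rad, forces in N, time in s.
With the tool pointing down it reaches from about 0.425 to 0.925 m from the base axis. Payload 6.8 kg.
Tool frame: the origin (TCP) lies midway between the tips of the shut fingers; the grasp point (between the pads) lies 19 mm behind it; z points along the fingers, x is the direction in which the jaws open and shut, and the axes are right-handed (so a half turn about z gives the same grasp; the last joint's range is limited). The gripper opens to 85 mm and grips with 20 to 120 N. Pads are 22 mm wide; open, the fingers measure 114 mm over their backs; the gripper's body (76 mm by 85 mm) begins 54 mm behind the grasp point. The pads swing forward as they close: fully open they stand 13 mm farther back than shut.
Start: joints at [1.012, 0.477, 0.022, 1.555, -0.011, 1.109, -0.083], TCP at [0.294, -0.608, 0.231] pointing down, gripper open.
Joint ranges: [-2.96, 2.96], [-0.34, 2.1], [-1.41, 1.46], [0.24, 2.44], [-1.37, 4.51], [0.17, 1.92], [-2.96, 2.96]. Speed limits (rad/s): [2.39, 2.39, 3.14, 3.14, 3.14, 3.14, 3.14].

## Interface

Orientations are given as a rotation vector (axis times angle).
In Python, from bench import r gives the robot as it stands. The module is installed in compiled form; this text tells all that it offers.
- The arm moves only by the shell command python3 -m pendant 'ROWS' [OPENING] [FORCE]. ROWS is text: rows parted by semicolons, each of 4 numbers parted by spaces: the shift along the tool's x, y, z in cm, then the turn about the tool's z in degrees. A call has 1 to 8 rows; each row shifts and turns the pose as measured when the row begins, along the tool's axes as they then stand; what a row does not reach is not made up. A row lasts 1/12 s, in which the tool goes at most 41.7 mm and 7.16 degrees, less where a joint would pass 70% of its speed; a pose out of reach is approached as far as the arm can. A call with a gripper value outside its range is refused whole. OPENING is the closure in counts, from 0 (fully open) to 255 (shut), set as the call begins (- or left out, the last holds). The fingers move at their own pace and stop on an object; FORCE is the grip in N (left out, the last holds). Time passes only in rows, so rows that do not move let the fingers close. It gives the time, the measured TCP pose, the force and the opening at its end, in the units of the state.
- r.get_obs(): the state, without advancing time (a new reading comes with each control period).
- r.grab_frame(name): name is "scene" or "top" or "wrist"; returns a dict with "color" (420x560x3 uint8, red, green, blue), "fx", "fy", "cx", "cy" (pixels), "dist_coeffs" ([k1, k2, p1, p2, k3] as OpenCV has them; the pictures are not rectified), "R" (3x3) and "t" (3): a world point X has camera coordinates R X + t; the wrist camera has in their place "hand_eye" (4x4, takes a point from camera to tool coordinates, whose origin is the TCP and whose axes are the tool frame's). Camera axes: x right, y down, z forward; pixel columns grow to the right and rows downward; lengths in m; the calibration is good to about 2 mm. A picture is of the moment at which its call begins: read the wrist's pose just before it. There is no depth.
- r.hand_in(): hands the job in, once; it reports no verdict.
The state is a dict: "clock": time; "joints": joint angles; "qvel": joint speeds; "tau": joint torques, N m; "tcp_pos": TCP position; "orientation": TCP orientation; "contact_force": force on the tool from outside, world axes, zero at the start; "moment": the same for the moment, N m; "grip_width": finger opening in m.
Only numpy, scipy, OpenCV 4.12 (cv2) and the standard library are available. Lean on these libraries where they do the work, as an engineer would, in place of code of your own. Each camera call takes 0.05 s, during which the arm holds its last target.

## Working session

There is one attempt and no reset: what is moved stays moved. The work goes in short steps, Python scripts to look and compute and a shell command to move; the robot and the scene stay as the last step left them, time stands still between calls to the robot, and variables do not carry over. Pictures are saved under pics/ and viewed, and the job is handed in when it is done.

```bash
mkdir -p pics; cat > h.py <<'E'
from bench import r
import numpy as np, cv2, pickle
from scipy.spatial.transform import Rotation as Ro
def snap(n,fn):
    f=r.grab_frame(n); cv2.imwrite('pics/'+fn,cv2.cvtColor(f['color'],cv2.COLOR_RGB2BGR)); return f
def cam(f,o=None):
    K=np.array([[f['fx'],0,f['cx']],[0,f['fy'],f['cy']],[0,0,1]]);d=np.array(f['dist_coeffs'])
    if 'R' in f and f['R'] is not None: R=np.array(f['R']);t=np.array(f['t'])
    else:
        T=np.eye(4);T[:3,:3]=Ro.from_rotvec(o['orientation']).as_matrix();T[:3,3]=o['tcp_pos']
        M=np.linalg.inv(T@np.array(f['hand_eye']));R=M[:3,:3];t=M[:3,3]
    return K,d,R,t
def ray(c,uv):
    K,d,R,t=c
    p=cv2.undistortPoints(np.array([[uv]],float),K,d)[0,0]
    return -R.T@t, R.T@np.array([p[0],p[1],1])
def onz(c,uv,z):
    o,d=ray(c,uv); return o+d*(z-o[2])/d[2]
def proj(c,X):
    K,d,R,t=c
    return cv2.projectPoints(np.array(X,float).reshape(-1,1,3),cv2.Rodrigues(R)[0],t,K,d)[0][:,0]
E
python3 - <<'E'
from h import *
o=r.get_obs();print(o)
for n in['scene','top','wrist']:
    f=snap(n,n+'0.png');pickle.dump(cam(f,o),open(n+'.pkl','wb'));c=cam(f,o);print(n,-c[2].T@c[3],c[2][2],c[0][0,0])
E
```

```text
{'clock': 0.0, 'joints': array([ 1.01195597,  0.47780859,  0.0223178 ,  1.55648721, -0.01150925,
        1.10929076, -0.08308579]), 'qvel': array([ 0.00122481,  0.00022034,  0.0004938 , -0.00021064, -0.00031727,
        0.00049546,  0.00077065]), 'tau': array([ 7.23485828e-04, -5.96452045e+01,  1.60844665e+00, -2.81197751e+01,
        1.24697608e-02,  9.49470385e-03, -1.69559803e-05]), 'tcp_pos': array([ 0.29378542, -0.60703492,  0.2303045 ]), 'orientation': array([-2.66097412e+00,  1.66830607e+00,  2.57885704e-03]), 'contact_force': array([-0.59772822,  0.33341174, -0.82064177]), 'moment': array([-0.01128125,  0.05100369,  0.01064973]), 'grip_width': 0.08542966209062845}
scene [1.1892419  0.82161604 0.88193502] [-0.4781364  -0.61634449 -0.62570364] 409.6360684775503
top [0.40058762 0.08826799 1.42666007] [ 0.14087125 -0.01053849 -0.98997183] 468.9011448924575
wrist [ 0.35476115 -0.57897075  0.37204809] [-0.24429436 -0.11707802 -0.9626074 ] 296.4396425808364
```

View pics/scene0.png

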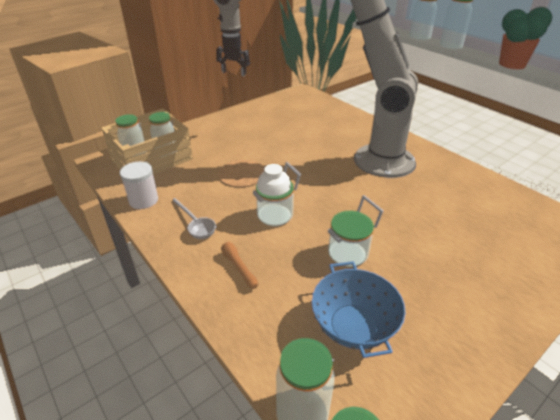

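View pics/top0.png

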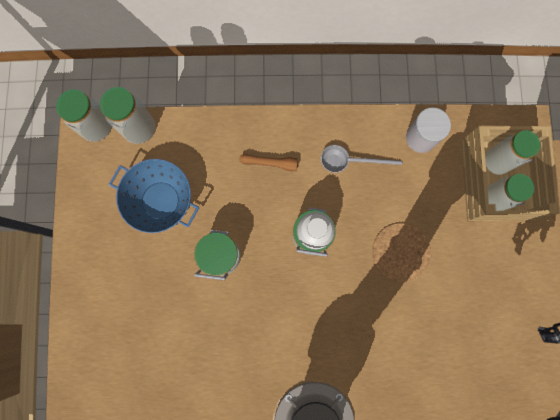

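View pics/wrist0.png

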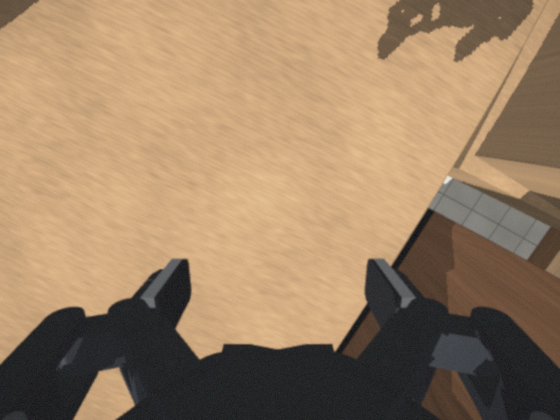

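The scene view shows the bowl on the jar at (275,190), the other jar at (350,235) and the mat behind the bowl at (240,178). In the top view the bowl is at (317,228), its loop bar at (312,252), the mat at (402,251), the ladle at (336,158) and the pestle at (270,162). I'll zoom in.

```bash
python3 - <<'E'
import cv2
a=cv2.imread('pics/top0.png')[190:290,270:450];cv2.imwrite('pics/topz.png',cv2.resize(a,None,fx=4.4,fy=4.4,interpolation=2))
a=cv2.imread('pics/scene0.png')[150:240,210:330];cv2.imwrite('pics/scz.png',cv2.resize(a,None,fx=6,fy=6,interpolation=2))
E
```

```text
(no output)
```

View pics/topz.png

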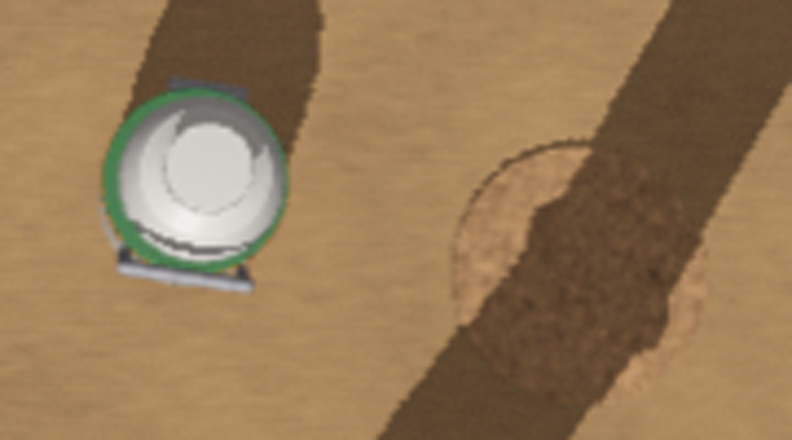

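View pics/scz.png

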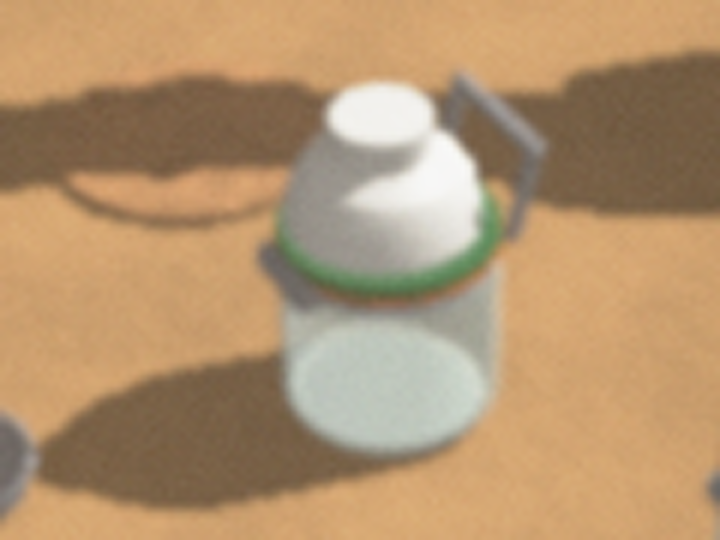

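```bash
python3 - <<'E'
from h import *
T=pickle.load(open('top.pkl','rb'));S=pickle.load(open('scene.pkl','rb'))
def tri(a,b):
    o1,d1=ray(T,a);o2,d2=ray(S,b)
    A=np.stack([d1,-d2],1);s=np.linalg.lstsq(A,o2-o1,rcond=None)[0]
    p,q=o1+d1*s[0],o2+d2*s[1];return (p+q)/2,np.linalg.norm(p-q)
ft=np.array([209,168])/4.4+[270,190];lid=np.array([195,180])/4.4+[270,190]
b1=np.array([122,268])/4.4+[270,190];b2=np.array([250,286])/4.4+[270,190];m=np.array([579,270])/4.4+[270,190]
g=lambda x,y:np.array([x,y])/6+[210,150]
print('foot tri',tri(ft,g(381,117)),'z.186',onz(T,ft,.186),onz(S,g(381,117),.186))
print('lid',onz(T,lid,.122))
print('bars',tri(b1,g(463,80)),tri(b2,g(545,148)))
P1,P2=onz(T,b1,.167),onz(T,b2,.167);print(P1,P2,np.linalg.norm(P1-P2),np.degrees(np.arctan2(*(P1-P2)[:2])))
print('mat',onz(T,m,.008), onz(T,np.array([452,270])/4.4+[270,190],.008),onz(T,np.array([706,270])/4.4+[270,190],.008))
print('scene lid ellipse',onz(S,g(388,205),.122))
o=r.get_obs();print(Ro.from_rotvec(o['orientation']).as_matrix())
E
```

```text
foot tri (array([ 0.55063249, -0.00809608,  0.18084212]), np.float64(0.0002629735247982338)) z.186 [ 0.5501083  -0.00778697  0.186     ] [ 0.55525277 -0.00188225  0.186     ]
lid [ 0.55023903 -0.00363954  0.122     ]
bars (array([0.50396545, 0.03277359, 0.20242976]), np.float64(0.040610047524115025)) (array([ 0.46386252, -0.01735209,  0.12458289]), np.float64(0.0529829461184173))
[0.49153338 0.04534997 0.167     ] [ 0.47946357 -0.03270563  0.167     ] 0.0789832662765388 8.790076967667462
mat [ 0.49706883 -0.27673341  0.008     ] [ 0.49842069 -0.18812743  0.008     ] [ 0.4956471  -0.36604551  0.008     ]
scene lid ellipse [ 0.54527538 -0.00981436  0.122     ]
[[ 4.35694584e-01 -9.00094267e-01 -7.35011340e-04]
 [-9.00093428e-01 -4.35695187e-01  1.23508629e-03]
 [-1.43193499e-03  1.23458468e-04 -9.99998967e-01]]
```

Both cameras agree: jar_a is at (0.550,-0.004) with yaw about -9°, the bowl foot at about (0.550,-0.007) and the mat at (0.497,-0.277). The lid-centre estimate matches the bar midpoint plus 65 mm, and the mat's measured width of 178 mm matches 180. I'm moving towards the bowl.

```bash
cat >> h.py <<'E'
def togo(x,y,z,ang):
    o=r.get_obs();R=Ro.from_rotvec(o['orientation']).as_matrix();p=o['tcp_pos']
    d=R.T@(np.array([x,y,z])-p)*100
    a=np.degrees(np.arctan2(R[1,0],R[0,0]));t=-((ang-a+180)%360-180)
    print('t',round(o['clock'],2),'tcp',p.round(4),'ang',a.round(1),'tilt',np.degrees(np.arccos(-R[2,2])).round(2),'w',round(o['grip_width'],4),'F',o['contact_force'].round(1))
    print('go cm',d.round(2),'turn',t.round(1),'after-turn cm',(Ro.from_rotvec([0,0,-np.radians(t)]).as_matrix()@d).round(2))
E
python3 -m pendant '-2.65 -3.05 0 0;-2.65 -3.05 0 0;-2.65 -3.05 0 0;-2.65 -3.05 0 0;-2.65 -3.05 0 0;-2.65 -3.05 0 0;-2.65 -3.05 0 0;-2.65 -3.05 0 0' 0 40
python3 -c "
from h import *
togo(.55,-.0075,.23,-98.8)"
```

```text
clock: 0.82
tcp_pos: [0.4178, -0.3097, 0.2261]
orientation: [2.64, -1.692, -0.008]
contact_force: [0.9, -0.7, 0.7]
grip_width: 0.0853
t 0.82 tcp [ 0.4178 -0.3097  0.2261] ang -65.3 tilt 0.44 w 0.0853 F [ 0.9 -0.7  0.7]
go cm [-21.93 -24.64  -0.55] turn 33.5 after-turn cm [-31.89  -8.44  -0.55]
```

```bash
python3 -m pendant '-2.65 -2.95 -0.15 0;-2.65 -2.95 -0.15 0;-2.65 -2.95 -0.15 0;-2.65 -2.95 -0.15 0;-2.65 -2.95 -0.15 0;-2.65 -2.95 0 0;-2.65 -2.95 0 0;0 0 0 6.7'
python3 -m pendant '0 0 0 6.7;0 0 0 6.7;0 0 0 6.7;0 0 0 6.7'
python3 - <<'E'
from h import *
o=r.get_obs();f=snap('wrist','w1.png');pickle.dump(cam(f,o),open('w1.pkl','wb'))
togo(.55,-.0075,.23,-98.8)
print(proj(cam(f,o),[[.55,-.0075,.186],[.4855,.0063,.167]]))
E
```

```text
clock: 1.48
tcp_pos: [0.5318, -0.0317, 0.2328]
orientation: [2.55, -1.832, -0.008]
contact_force: [-0.7, 0.2, -0.1]
grip_width: 0.0854
clock: 1.82
tcp_pos: [0.5321, -0.0259, 0.2318]
orientation: [2.039, -2.386, -0.011]
contact_force: [-0.4, 0.5, 1.0]
grip_width: 0.0854
t 1.87 tcp [ 0.532  -0.026   0.2317] ang -99.4 tilt 0.45 w 0.0853 F [0.9 0.1 0. ]
go cm [-2.12 -1.47  0.16] turn -0.6 after-turn cm [-2.1  -1.49  0.16]
[[242.96197761 212.32245271]
 [243.95342609 286.27482397]]
```

View pics/w1.png

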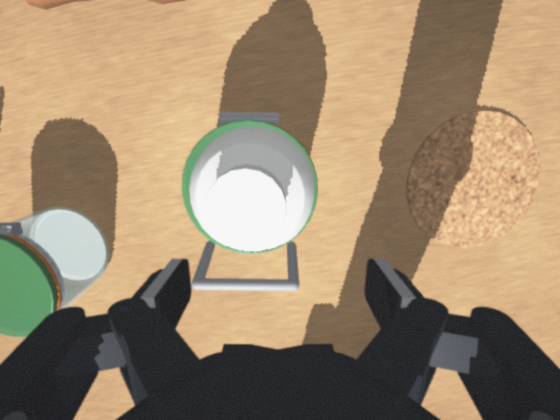

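The wrist view shows the foot disc centred at about (248,207), the bar from (194,286) to (298,285), the lid circle at about (250,187), and the mat at about (474,177). I'll use these to refine the positions.

```bash
python3 - <<'E'
from h import *
c=pickle.load(open('w1.pkl','rb'))
print('foot',onz(c,(248,207),.186),'edges',onz(c,(208,207),.186),onz(c,(288,207),.186))
a,b=onz(c,(194,287),.167),onz(c,(298,286),.167);print('bar',(a+b)/2,np.linalg.norm(a-b),np.degrees(np.arctan2(*(a-b)[:2])))
print('lid',onz(c,(250,187),.122),'mat',onz(c,(474,177),.008),onz(c,(408,177),.008),onz(c,(540,177),.008))
x=onz(c,(248,207),.186)
togo(.551,-.0085,.19,-98.8)
E
```

```text
foot [ 0.55304937 -0.01143837  0.186     ] edges [0.55713763 0.01453337 0.186     ] [ 0.54899106 -0.03727139  0.186     ]
bar [0.48495813 0.00496141 0.167     ] 0.0818936568459571 8.059421142528878
lid [ 0.5542726  -0.00711733  0.122     ] mat [ 0.50301443 -0.27677737  0.008     ] [ 0.51574579 -0.19073148  0.008     ] [ 0.48979154 -0.36901766  0.008     ]
t 1.87 tcp [ 0.532  -0.026   0.2317] ang -99.4 tilt 0.45 w 0.0853 F [0.9 0.1 0. ]
go cm [-2.03 -1.62  4.16] turn -0.6 after-turn cm [-2.01 -1.64  4.16]
```

```bash
python3 -m pendant '-1 -0.9 0 0;-0.9 -0.8 0 0;0 0 2 0;0 0 2 0;0 0 0 0'
python3 - <<'E'
from h import *
o=r.get_obs();f=snap('wrist','w2.png');pickle.dump(cam(f,o),open('w2.pkl','wb'))
togo(.5515,-.0095,.156,-98.8)
print(proj(cam(f,o),[[.5515,-.0095,.186]]))
E
```

```text
clock: 2.28
tcp_pos: [0.5539, -0.0085, 0.1913]
orientation: [2.045, -2.383, -0.008]
contact_force: [-1.0, -0.2, -0.1]
grip_width: 0.0852
t 2.33 tcp [ 0.5546 -0.0085  0.1928] ang -98.8 tilt 0.25 w 0.0852 F [-0.1 -0.6 -1.4]
go cm [0.15 0.28 3.68] turn 0.0 after-turn cm [0.15 0.28 3.68]
[[276.72563314 263.31073987]]
```

View pics/w2.png

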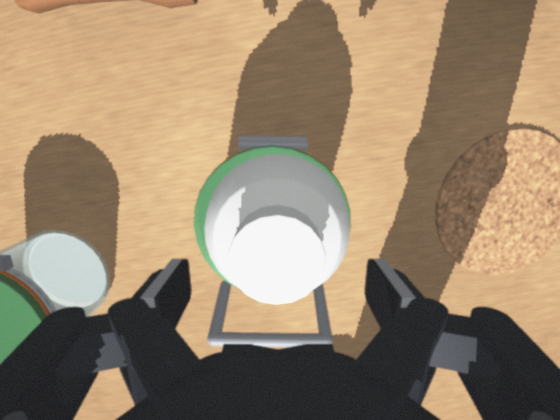

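The foot is centred at (277,260), 3 px from the prediction and midway between the fingers. I'll go down and close.

```bash
python3 -m pendant '0 0.2 1.2 0;0 0 1.2 0;0 0 1.1 0;0 0 0 0' 
python3 -c "
from h import *
togo(.552,-.0095,.156,-98.8)"
python3 -m pendant '0 0 0 0;0 0 0 0;0 0 0 0;0 0 0 0;0 0 0 0;0 0 0 0;0 0 0 0;0 0 0 0' 255 40
python3 -c "
from h import *
snap('wrist','w3.png')
togo(.552,-.0095,.156,-98.8)"
```

```text
clock: 2.67
tcp_pos: [0.5549, -0.0081, 0.1594]
orientation: [-2.048, 2.379, 0.003]
contact_force: [-0.1, -0.4, -0.7]
grip_width: 0.0853
t 2.67 tcp [ 0.5549 -0.0081  0.1594] ang -98.5 tilt 0.19 w 0.0853 F [-0.1 -0.4 -0.7]
go cm [0.18 0.27 0.34] turn 0.3 after-turn cm [0.18 0.27 0.34]
clock: 3.33
tcp_pos: [0.5561, -0.0084, 0.1615]
orientation: [-2.047, 2.377, 0.0]
contact_force: [0.0, -0.3, -1.4]
grip_width: 0.053
t 3.38 tcp [ 0.5561 -0.0084  0.1615] ang -98.5 tilt 0.26 w 0.053 F [ 0.5 -0.9 -0.8]
go cm [0.17 0.39 0.54] turn 0.3 after-turn cm [0.17 0.39 0.54]
```

View pics/w3.png

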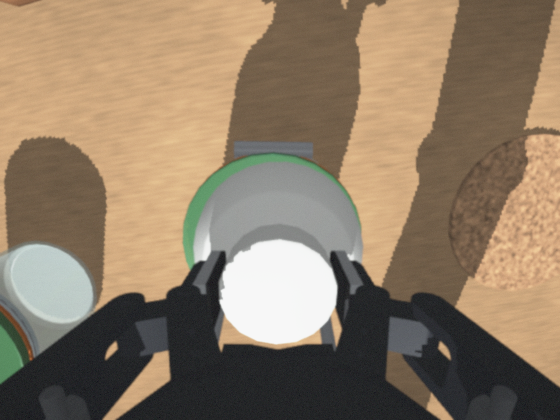

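Width 53 mm against a 54 mm foot, so the grip holds. I'll lift gently, then carry it to the mat.

```bash
python3 -m pendant '0 0 -0.5 0;0 0 -1 0;0 0 -1.5 0;0 0 -1.5 0;0 0 -1.5 0;0 0 -1 0;0 0 0 0'
python3 - <<'E'
from h import *
snap('wrist','w4.png');snap('scene','s4.png')
a=cv2.imread('pics/scene0.png');a=cv2.imread('pics/s4.png')[90:240,190:350];cv2.imwrite('pics/s4z.png',cv2.resize(a,None,fx=4,fy=4,interpolation=2))
togo(.502,-.277,.22,-98.8)
E
```

```text
clock: 3.97
tcp_pos: [0.5554, -0.0085, 0.2376]
orientation: [-2.048, 2.377, 0.001]
contact_force: [0.5, -0.2, -2.6]
grip_width: 0.0526
t 4.07 tcp [ 0.5544 -0.0086  0.2355] ang -98.5 tilt 0.18 w 0.0526 F [ 0.7 -0.2 -1.6]
go cm [27.33  1.22  1.46] turn 0.3 after-turn cm [27.33  1.07  1.46]
```

View pics/s4z.png

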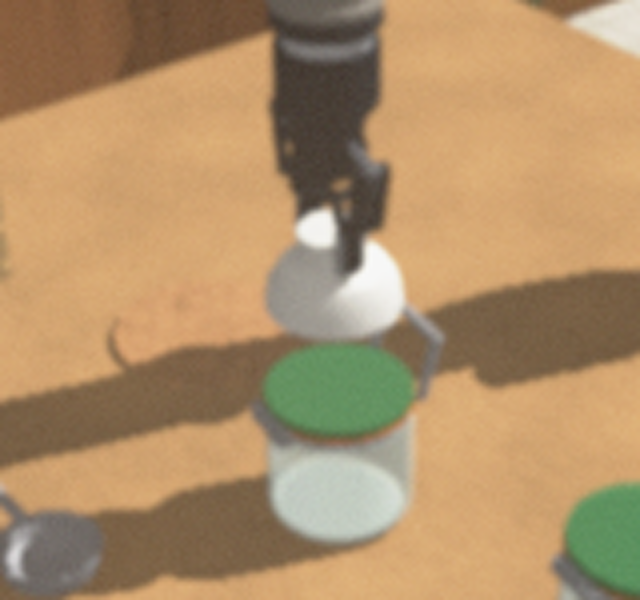

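The scene view shows the bowl held level, clear of the lid and loop. The lid stayed shut.

```bash
python3 -m pendant '1 0 0 0;2 0.1 0 0;3 0.1 0 0;3 0.2 0 0;3 0.2 0 0;3 0.2 0 0;3 0.2 0 0;3 0.1 0 0' 
python3 -m pendant '2 0.1 0 0;1.5 0 0 0;1 0 0 0;0 0 0 0' 
python3 - <<'E'
from h import *
o=r.get_obs();f=snap('wrist','w5.png');pickle.dump(cam(f,o),open('w5.pkl','wb'))
o=r.get_obs();f=snap('top','t5.png');a=cv2.imread('pics/t5.png')[190:320,310:470];cv2.imwrite('pics/t5z.png',cv2.resize(a,None,fx=4.5,fy=4.5,interpolation=2))
togo(.503,-.277,.1,-98.8)
E
```

```text
clock: 4.73
tcp_pos: [0.5074, -0.2178, 0.2265]
orientation: [2.066, -2.361, -0.023]
contact_force: [0.5, -0.3, -1.1]
grip_width: 0.053
clock: 5.07
tcp_pos: [0.4919, -0.2758, 0.2216]
orientation: [2.043, -2.37, -0.03]
contact_force: [-0.2, 0.0, -0.8]
grip_width: 0.0529
t 5.17 tcp [ 0.4929 -0.2728  0.2218] ang -98.3 tilt 1.33 w 0.0529 F [ 0.4  1.  -0.1]
go cm [ 0.33 -1.33 12.15] turn 0.5 after-turn cm [ 0.32 -1.33 12.15]
```

View pics/w5.png

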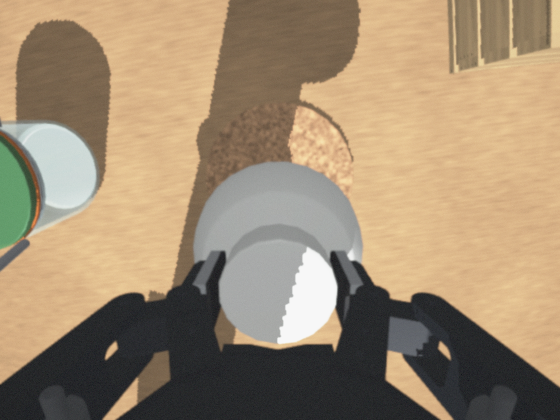

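View pics/t5z.png

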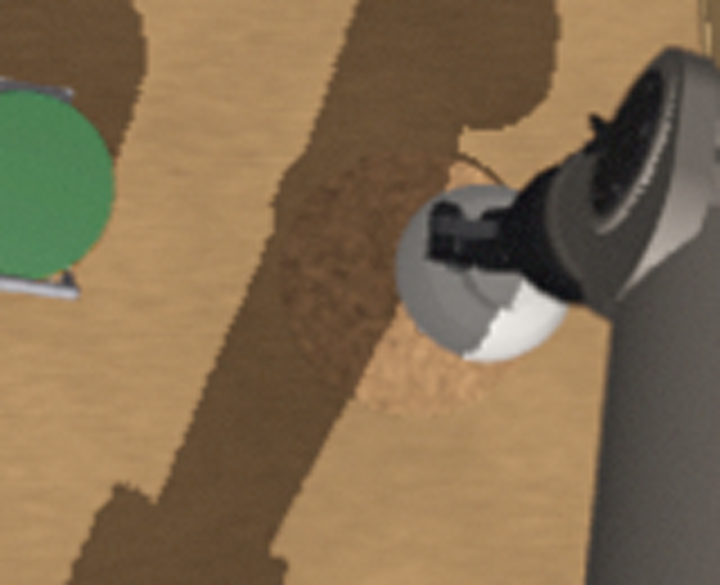

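```bash
python3 - <<'E'
from h import *
c=pickle.load(open('w5.pkl','rb'))
P=np.array([onz(c,p,.008)[:2] for p in [(280,101),(208,160),(352,160),(230,121),(333,121)]])
from scipy.optimize import least_squares
print(P, least_squares(lambda q:np.linalg.norm(P-q,axis=1)-.09,[.5,-.277]).x)
E
```

```text
[[ 0.58442812 -0.29365773]
 [ 0.53138354 -0.19925497]
 [ 0.50633007 -0.36888925]
 [ 0.57137889 -0.23368313]
 [ 0.5540902  -0.35077961]] [ 0.49532188 -0.28112977]
```

```bash
python3 -m pendant '0.2 -0.5 1 0;0.2 -0.4 2 0;0 0 2.5 0;0 0 2.5 0;0 0 2.5 0;0 0 2 0;0 0 1 0;0 0 0 0' 
python3 - <<'E'
from h import *
togo(.501,-.278,.0475,-98.8)
E
```

```text
clock: 5.83
tcp_pos: [0.5073, -0.2637, 0.0786]
orientation: [2.077, -2.353, -0.03]
contact_force: [-0.8, -0.1, -2.2]
grip_width: 0.0529
t 5.83 tcp [ 0.5073 -0.2637  0.0786] ang -97.1 tilt 1.12 w 0.0529 F [-0.8 -0.1 -2.2]
go cm [1.53 0.4  3.1 ] turn 1.7 after-turn cm [1.54 0.35 3.1 ]
```

```bash
python3 -m pendant '0.7 0.2 0.5 0;0.7 0.2 0.6 0;0.2 0 0.7 0;0 0 0.5 0;0 0 0.3 0;0 0 0 0' 
python3 - <<'E'
from h import *
togo(.501,-.278,.0475,-98.8)
E
```

```text
clock: 6.33
tcp_pos: [0.5036, -0.2802, 0.053]
orientation: [-2.082, 2.353, 0.023]
contact_force: [0.0, 0.1, -1.4]
grip_width: 0.0526
t 6.33 tcp [ 0.5036 -0.2802  0.053 ] ang -97.0 tilt 0.83 w 0.0526 F [ 0.   0.1 -1.4]
go cm [-0.18  0.28  0.56] turn 1.8 after-turn cm [-0.18  0.28  0.56]
```

```bash
python3 -m pendant '0 0 0.3 0;0 0 0.2 0;0 0 0.2 0;0 0 0 0' 
python3 - <<'E'
from h import *
togo(.501,-.278,.0475,-98.8)
E
```

```text
clock: 6.67
tcp_pos: [0.5044, -0.2807, 0.0468]
orientation: [-2.081, 2.352, 0.019]
contact_force: [-1.5, 0.4, 1.0]
grip_width: 0.0526
t 6.67 tcp [ 0.5044 -0.2807  0.0468] ang -97.0 tilt 0.71 w 0.0526 F [-1.5  0.4  1. ]
go cm [-0.22  0.37 -0.06] turn 1.8 after-turn cm [-0.21  0.38 -0.06]
```

```bash
python3 -m pendant '0 0 0.15 0;0 0 0.1 0;0 0 0 0' 
python3 - <<'E'
from h import *
togo(.501,-.278,.0475,-98.8)
snap('scene','s6.png');a=cv2.imread('pics/s6.png')[90:240,190:350];cv2.imwrite('pics/s6z.png',cv2.resize(a,None,fx=4,fy=4,interpolation=2))
E
```

```text
clock: 6.92
tcp_pos: [0.5046, -0.2807, 0.0471]
orientation: [-2.081, 2.353, 0.018]
contact_force: [-0.0, -0.2, -1.0]
grip_width: 0.0527
t 6.92 tcp [ 0.5046 -0.2807  0.0471] ang -97.0 tilt 0.66 w 0.0527 F [-0.  -0.2 -1. ]
go cm [-0.22  0.39 -0.03] turn 1.8 after-turn cm [-0.21  0.4  -0.03]
```

View pics/s6z.png

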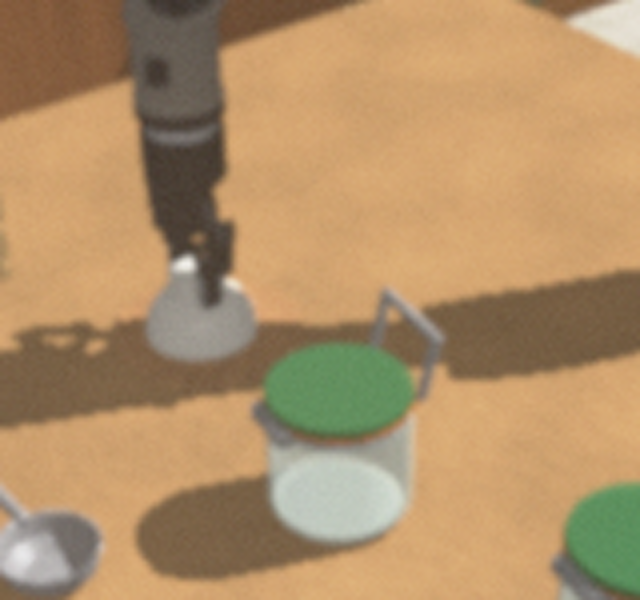

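The bowl looks just above the mat, and no clear contact force shows yet. I'll lower it in small steps.

```bash
for i in 1 ; do python3 -m pendant '0 0 0.2 0;0 0 0.2 0;0 0 0.2 0'; done
python3 -m pendant '0 0 0.2 0;0 0 0.2 0;0 0 0 0'
```

```text
clock: 7.22
tcp_pos: [0.5048, -0.2805, 0.0463]
orientation: [-2.081, 2.353, 0.018]
contact_force: [-7.2, 4.6, 22.5]
grip_width: 0.0531
clock: 7.47
tcp_pos: [0.505, -0.2807, 0.0471]
orientation: [2.081, -2.353, -0.016]
contact_force: [-0.2, 0.1, -1.8]
grip_width: 0.0531
```

Pushing down gave 22 N, so the bowl is on the mat. I'll release it with a slight down-press.

```bash
python3 -m pendant '0 0 0.15 0;0 0 0.05 0;0 0 0 0;0 0 0 0;0 0 0 0;0 0 0 0' 0
python3 - <<'E'
from h import *
o=r.get_obs();f=snap('wrist','w7.png');pickle.dump(cam(f,o),open('w7.pkl','wb'))
togo(.501,-.278,.15,-98.8)
snap('scene','s7.png');a=cv2.imread('pics/s7.png')[90:240,190:350];cv2.imwrite('pics/s7z.png',cv2.resize(a,None,fx=4,fy=4,interpolation=2))
E
```

```text
clock: 7.97
tcp_pos: [0.5057, -0.2804, 0.0441]
orientation: [-2.081, 2.352, 0.015]
contact_force: [-0.4, 0.2, -0.1]
grip_width: 0.0853
t 8.02 tcp [ 0.5056 -0.2804  0.0441] ang -97.0 tilt 0.55 w 0.0855 F [ 0.2 -0.1  0.5]
go cm [ -0.25   0.56 -10.58] turn 1.8 after-turn cm [ -0.24   0.57 -10.58]
```

View pics/w7.png

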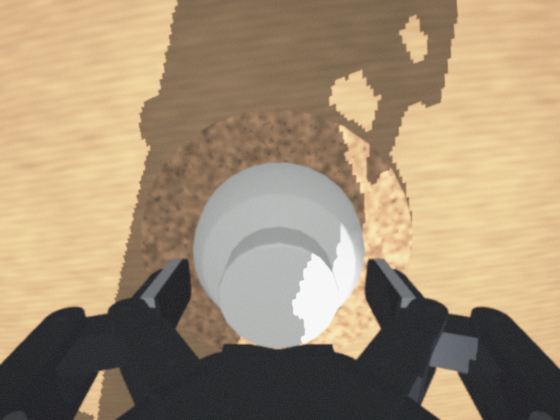

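View pics/s7z.png

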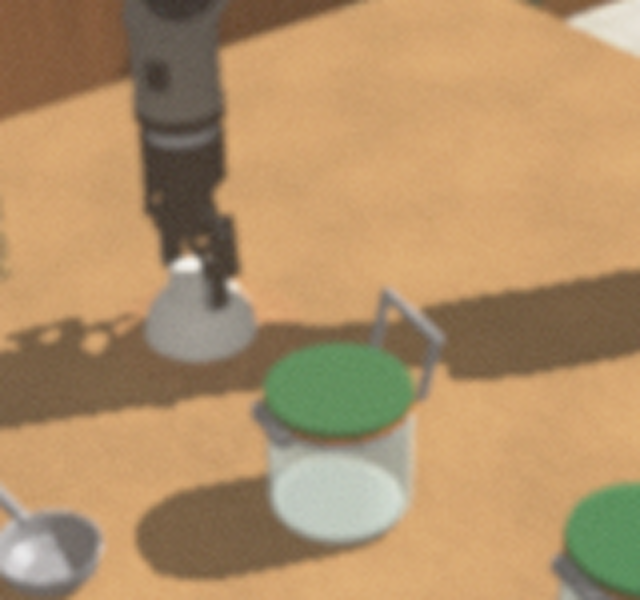

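The wrist view shows the bowl released upright. Its foot is at (278,288), well inside the mat, whose edges run from about x=143 to x=412. I'll leave straight up, then turn.

```bash
python3 -m pendant '0 0 -1.5 0;0 0 -2.5 0;0 0 -3.5 0;0 0 -4 0;0 0 -4 0;0 0 -4 0;0 0 -2 0'
python3 -m pendant '-2 0 0 -7;-3 0 0 -7;-3 0 0 -7;-3 0 0 -7;-3 0 0 -7;-3 0 0 -7;0 0 0 -7;0 0 0 -7' 
python3 - <<'E'
from h import *
togo(.485,.0055,.25,-8.4);print(r.get_obs()['joints'].round(2))
E
```

```text
clock: 8.65
tcp_pos: [0.5028, -0.2801, 0.2609]
orientation: [2.079, -2.348, -0.039]
contact_force: [0.6, -0.3, 0.3]
grip_width: 0.0855
clock: 9.32
tcp_pos: [0.4702, -0.1134, 0.2721]
orientation: [-2.949, 1.073, 0.009]
contact_force: [0.9, -1.6, 0.8]
grip_width: 0.0853
t 9.32 tcp [ 0.4702 -0.1134  0.2721] ang -40.0 tilt 0.4 w 0.0853 F [ 0.9 -1.6  0.8]
go cm [ -6.48 -10.06   2.27] turn -31.6 after-turn cm [ -0.26 -11.96   2.27]
[ 0.39  0.14 -0.31  1.93  0.04  1.08 -0.63]
```

```bash
python3 -m pendant '0 0 0 -6.5;0 0 0 -6.5;0 0 0 -6.5;0 0 0 -6.5;0 0 0 -6.3;0 -3 0 0;0 -3 0 0;0 0 0 0' 120
python3 - <<'E'
from h import *
o=r.get_obs();f=snap('wrist','w8.png');pickle.dump(cam(f,o),open('w8.pkl','wb'))
togo(.485,.0055,.25,-8.4);print(r.get_obs()['joints'].round(2))
print(proj(cam(f,o),[[.485,.0055,.167]]))
f=snap('top','t8.png');a=cv2.imread('pics/t8.png')[190:320,310:470];cv2.imwrite('pics/t8z.png',cv2.resize(a,None,fx=4.5,fy=4.5,interpolation=2))
E
```

```text
clock: 9.98
tcp_pos: [0.4745, -0.0517, 0.2726]
orientation: [-3.134, 0.152, 0.006]
contact_force: [-0.0, 0.2, 0.2]
grip_width: 0.045
t 10.03 tcp [ 0.4742 -0.0543  0.2725] ang -5.7 tilt 0.3 w 0.0454 F [-0.1  0.1  0.3]
go cm [ 0.49 -6.05  2.26] turn 2.7 after-turn cm [ 0.2  -6.07  2.26]
[ 0.37  0.14 -0.41  1.94  0.06  1.08 -0.17]
[[284.93341086 140.81216934]]
```

View pics/w8.png

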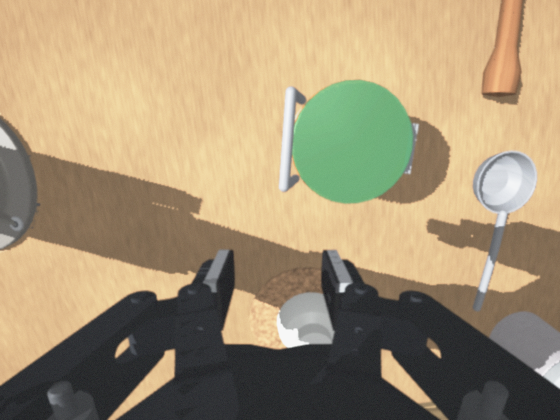

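View pics/t8z.png

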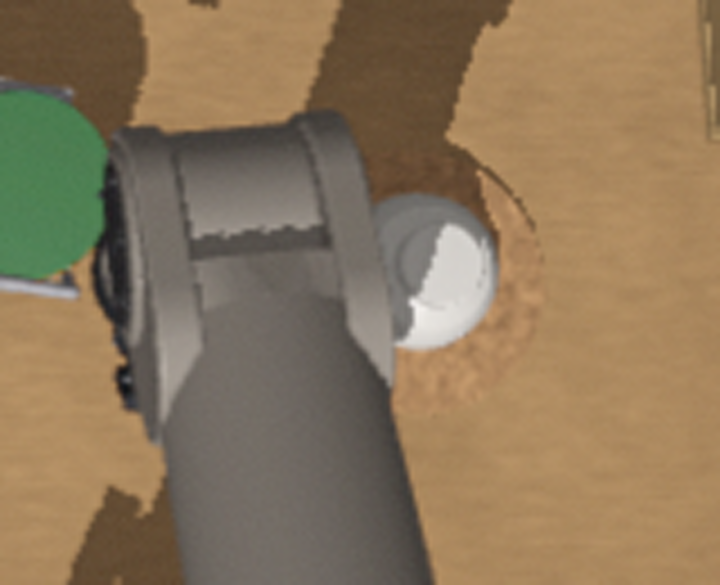

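The top view shows the bowl well centred on the mat. In the wrist view the bar runs from (291,90) to (285,189) and the lid centre is at (354,141). I'll refine the bar position.

```bash
python3 - <<'E'
from h import *
c=pickle.load(open('w8.pkl','rb'))
a,b=onz(c,(291.5,89),.167),onz(c,(285,190),.167);print('bar',(a+b)/2,np.linalg.norm(a-b),np.degrees(np.arctan2(*(a-b)[:2])))
print('lid',onz(c,(354,141),.122))
togo(.4865,.0055,.2,-8.4)
E
```

```text
bar [0.48756737 0.00482284 0.167     ] 0.08096117307128302 8.808786540901833
lid [ 0.5522269 -0.0024055  0.122    ]
t 10.08 tcp [ 0.474  -0.0561  0.2724] ang -5.8 tilt 0.3 w 0.0455 F [ 0.2 -0.5  0.5]
go cm [ 0.65 -6.24  7.25] turn 2.6 after-turn cm [ 0.37 -6.27  7.25]
```

```bash
python3 -m pendant '0 0 0 2.9;0.1 -2 1 0;0.1 -2 1.5 0;0.1 -2 1.5 0;0 0 1.5 0;0 0 0.5 0;0 0 0 0'
python3 - <<'E'
from h import *
o=r.get_obs();f=snap('wrist','w9.png');pickle.dump(cam(f,o),open('w9.pkl','wb'))
togo(.4868,.0053,.148,-8.7)
print(proj(cam(f,o),[[.4868,.0053,.167]]))
E
```

```text
clock: 10.67
tcp_pos: [0.4872, -0.0047, 0.2108]
orientation: [3.128, -0.263, -0.003]
contact_force: [-0.4, -0.7, 0.6]
grip_width: 0.0453
t 10.72 tcp [ 0.4873 -0.0053  0.2112] ang -9.7 tilt 0.19 w 0.0453 F [-0.4 -0.2 -0.3]
go cm [-0.21 -1.05  6.32] turn -1.0 after-turn cm [-0.19 -1.05  6.32]
[[275.19653515 218.90973217]]
```

View pics/w9.png

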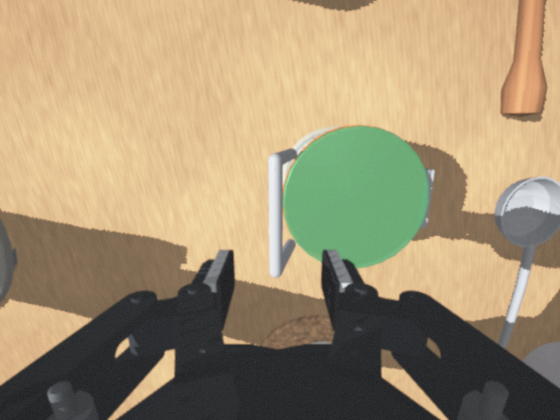

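The bar mid is at (275.5,215), within 4 px of the prediction and parallel to the pads. I'll descend and pinch.

```bash
python3 -m pendant '-0.1 -0.6 0.5 0;-0.1 -0.6 1 0;0 0 1.5 0;0 0 1.5 0;0 0 1 0;0 0 0.5 0;0 0 0 0'
python3 - <<'E'
from h import *
o=r.get_obs();f=snap('wrist','w10.png')
togo(.4868,.0063,.148,-9)
E
```

```text
clock: 11.3
tcp_pos: [0.49, 0.0057, 0.1505]
orientation: [3.127, -0.274, 0.009]
contact_force: [0.0, 0.0, 0.2]
grip_width: 0.0453
t 11.35 tcp [0.4902 0.0058 0.151 ] ang -10.0 tilt 0.38 w 0.0453 F [-0.6  0.1 -0.2]
go cm [-0.35  0.01  0.29] turn -1.0 after-turn cm [-0.35  0.    0.29]
```

View pics/w10.png

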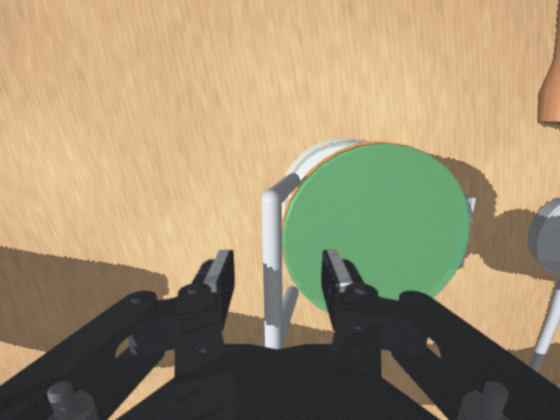

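The bar sits at column 272, about 3 mm left of the finger midline. I'll correct that and close.

```bash
python3 -m pendant '-0.3 0 0.2 -0.7;0 0 0 0;0 0 0 0' 120
python3 -m pendant '0 0 0 0;0 0 0 0;0 0 0 0;0 0 0 0;0 0 0 0;0 0 0 0' 255 30
python3 - <<'E'
from h import *
o=r.get_obs();f=snap('wrist','w11.png')
togo(.4868,.0063,.148,-9)
E
```

```text
clock: 11.6
tcp_pos: [0.4881, 0.0065, 0.1502]
orientation: [3.129, -0.254, 0.013]
contact_force: [-0.1, 0.6, 0.3]
grip_width: 0.0452
clock: 12.1
tcp_pos: [0.4878, 0.0066, 0.1514]
orientation: [3.128, -0.254, 0.014]
contact_force: [-0.6, 0.3, -0.4]
grip_width: 0.0077
t 12.15 tcp [0.4878 0.0066 0.1514] ang -9.3 tilt 0.54 w 0.0078 F [-1.3 -0.3  0.1]
go cm [-0.1   0.04  0.34] turn -0.3 after-turn cm [-0.1   0.04  0.34]
```

View pics/w11.png

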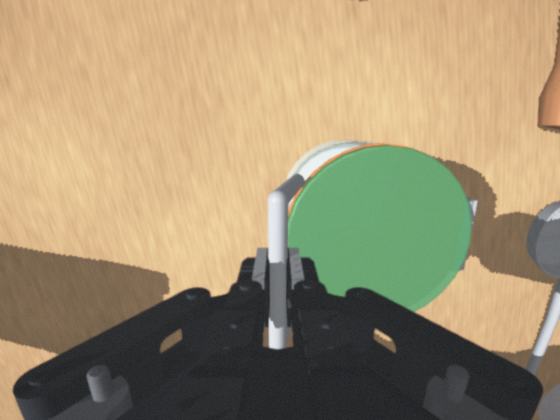

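Pinched: width reads 7.8 mm for the 9 mm bar, the same slight under-reading as on the bowl foot. Next I'll plan the arc in tool axes.

```bash
cat >> h.py <<'E'
yaw=np.radians(-8.9);X=np.array([np.cos(yaw),np.sin(yaw),0]);Z=np.array([0,0,1.])
P0=np.array([.4878,.0066,.1514]);H=P0+X*.125-Z*.057
def arcpt(th):
    a=np.arctan2(57,-125)-th;return H+.13738*(np.cos(a)*X+np.sin(a)*Z)
def plan(step,n,end=1.82):
    o=r.get_obs();R=Ro.from_rotvec(o['orientation']).as_matrix();p=o['tcp_pos']
    d=p-H;th=np.arctan2(57,-125)-np.arctan2(d[2],d@X);rad=np.hypot(d[2],d@X)
    print('t',round(o['clock'],2),'tcp',p.round(4),'theta',th.round(3),'rad err mm',((rad-.13738)*1e3).round(1),'w',round(o['grip_width'],4),'F',o['contact_force'].round(1),'tilt',np.degrees(np.arccos(-R[2,2])).round(2),'ang',np.degrees(np.arctan2(R[1,0],R[0,0])).round(1))
    for i in range(n):
        th=min(th+step,end);q=arcpt(th);print(((R.T@(q-p))*100).round(2),end=';');p=q
    print()
E
python3 -c "
from h import *
plan(.06,8)"
```

```text
t 12.15 tcp [0.4878 0.0066 0.1514] theta 0.0 rad err mm 0.0 w 0.0078 F [-1.3 -0.3  0.1] tilt 0.54 ang -9.3
[ 0.37 -0.   -0.74];[ 0.41 -0.   -0.71];[ 0.46 -0.   -0.69];[ 0.5  -0.   -0.66];[ 0.54 -0.   -0.63];[ 0.57 -0.   -0.59];[ 0.61 -0.   -0.56];[ 0.64 -0.   -0.52];
```

```bash
python3 -m pendant '0.35 0 -0.75 0;0.4 0 -0.7 0;0.45 0 -0.7 0;0.5 0 -0.65 0'
python3 -c "
from h import *
snap('wrist','w12.png')
plan(.06,8)"
```

```text
clock: 12.48
tcp_pos: [0.504, 0.0039, 0.1796]
orientation: [3.129, -0.253, 0.008]
contact_force: [0.6, 1.3, -6.1]
grip_width: 0.0075
t 12.53 tcp [0.5052 0.0037 0.1809] theta 0.25 rad err mm 0.5 w 0.0079 F [-3.6 -0.6  2.3] tilt 0.39 ang -9.3
[ 0.58 -0.02 -0.59];[ 0.58 -0.   -0.59];[ 0.61 -0.   -0.55];[ 0.64 -0.   -0.52];[ 0.67 -0.   -0.48];[ 0.7  -0.   -0.44];[ 0.72 -0.   -0.39];[ 0.75 -0.   -0.35];
```

View pics/w12.png

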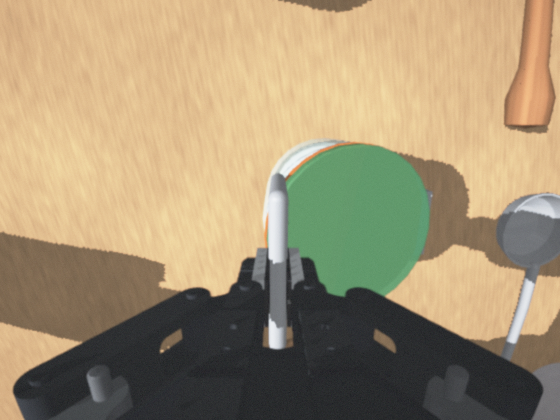

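The lid is rising with the loop, forces are low and the radius error is 0.5 mm. I'll carry on along the arc.

```bash
python3 -m pendant '0.58 0 -0.59 0;0.58 0 -0.59 0;0.61 0 -0.55 0;0.64 0 -0.52 0;0.67 0 -0.48 0;0.7 0 -0.44 0;0.72 0 -0.39 0;0.75 0 -0.35 0'
python3 -c "
from h import *
plan(.06,8)"
```

```text
clock: 13.2
tcp_pos: [0.5575, -0.0051, 0.2236]
orientation: [3.128, -0.253, -0.004]
contact_force: [-2.3, 0.1, -2.9]
grip_width: 0.0077
t 13.2 tcp [ 0.5575 -0.0051  0.2236] theta 0.745 rad err mm 2.8 w 0.0077 F [-2.3  0.1 -2.9] tilt 0.26 ang -9.3
[ 0.88 -0.08 -0.04];[ 0.78 -0.   -0.25];[ 0.8 -0.  -0.2];[ 0.81 -0.   -0.16];[ 0.82 -0.   -0.11];[ 0.82 -0.   -0.06];[ 0.82 -0.01 -0.01];[ 0.82 -0.01  0.04];
```

```bash
python3 -m pendant '0.85 0 -0.1 0;0.8 0 -0.2 0;0.8 0 -0.15 0;0.8 0 -0.1 0;0.82 0 -0.05 0;0.82 0 0 0;0.82 0 0.02 0;0.82 0 0.05 0'
python3 -c "
from h import *
snap('wrist','w13.png')
plan(.06,8)"
```

```text
clock: 13.87
tcp_pos: [0.631, -0.0173, 0.2351]
orientation: [3.126, -0.255, 0.004]
contact_force: [-2.9, 1.7, 1.7]
grip_width: 0.0073
t 13.92 tcp [ 0.6325 -0.0176  0.2349] theta 1.296 rad err mm 4.8 w 0.0075 F [ 1.1 -0.3  0.8] tilt 0.34 ang -9.4
[ 0.73 -0.16  0.63];[ 0.8  -0.01  0.2 ];[ 0.79 -0.01  0.25];[ 0.77 -0.01  0.3 ];[ 0.75 -0.01  0.34];[ 0.73 -0.01  0.39];[ 0.7  -0.01  0.43];[ 0.68 -0.01  0.47];
```

View pics/w13.png

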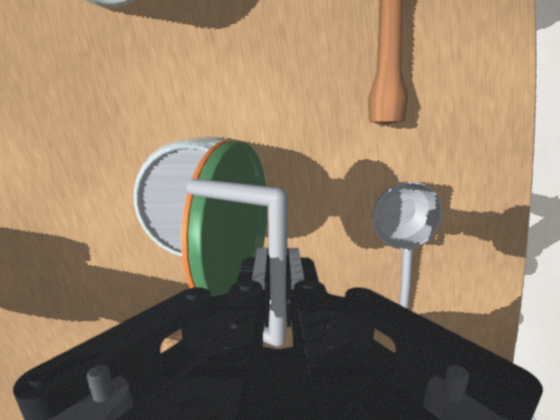

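The lid is well up at about 75°, and the bar at (278,230) is still between the fingers. It has slipped a few mm towards the tips, so I'll work that back in on the way.

```bash
python3 -m pendant '0.8 0 0.3 0;0.8 0 0.3 0;0.78 0 0.35 0;0.76 0 0.38 0;0.72 0 0.42 0;0.7 0 0.45 0'
python3 -c "
from h import *
plan(.05,8,1.85)"
```

```text
clock: 14.42
tcp_pos: [0.6842, -0.0262, 0.214]
orientation: [3.127, -0.257, 0.017]
contact_force: [1.6, -0.5, 5.8]
grip_width: 0.0075
t 14.42 tcp [ 0.6842 -0.0262  0.214 ] theta 1.698 rad err mm 3.3 w 0.0075 F [ 1.6 -0.5  5.8] tilt 0.68 ang -9.4
[ 0.39 -0.21  0.66];[ 0.55 -0.01  0.41];[ 0.53 -0.01  0.44];[ 0.02 -0.    0.02];[0. 0. 0.];[0. 0. 0.];[0. 0. 0.];[0. 0. 0.];
```

```bash
python3 -m pendant '0.5 0 0.4 0;0.45 0 0.4 0;0.4 0 0.4 0;0 0 0 0'
python3 -c "
from h import *
plan(.05,3,1.85)"
```

```text
clock: 14.75
tcp_pos: [0.6933, -0.0275, 0.2064]
orientation: [3.125, -0.257, -0.006]
contact_force: [0.4, 0.4, -5.7]
grip_width: 0.0075
t 14.75 tcp [ 0.6933 -0.0275  0.2064] theta 1.783 rad err mm 2.2 w 0.0075 F [ 0.4  0.4 -5.7] tilt 0.43 ang -9.4
[ 0.41 -0.2   0.6 ];[ 0.18 -0.    0.15];[0. 0. 0.];
```

```bash
python3 -m pendant '0.3 0 0.25 0;0.3 0 0.25 0'
python3 -m pendant '0.3 0 0.3 0;0.3 0 0.3 0'
python3 -c "
from h import *
plan(.05,3,1.85);snap('wrist','w14.png')"
```

```text
clock: 14.92
tcp_pos: [0.6942, -0.0275, 0.2052]
orientation: [3.123, -0.256, -0.023]
contact_force: [-25.9, -0.2, 33.2]
grip_width: 0.0072
clock: 15.08
tcp_pos: [0.694, -0.0276, 0.2053]
orientation: [3.12, -0.255, -0.043]
contact_force: [-22.4, 0.2, 26.8]
grip_width: 0.0076
t 15.08 tcp [ 0.694  -0.0276  0.2053] theta 1.791 rad err mm 1.7 w 0.0076 F [-22.4   0.2  26.8] tilt 1.69 ang -9.4
[ 0.45 -0.2   0.55];[ 0.1  -0.    0.08];[0. 0. 0.];
```

View pics/w14.png

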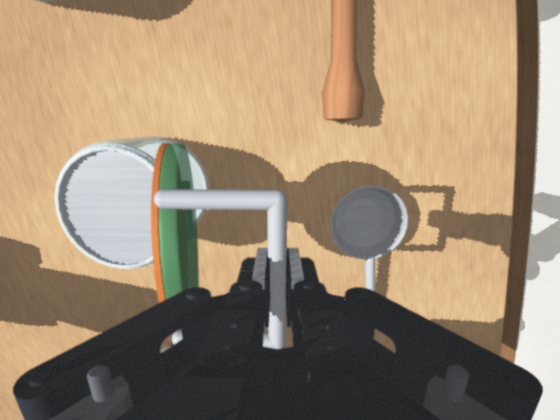

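The motion is blocked with about 30 N at θ≈1.79, so the lid is on its stop. I'll relax the push, part the fingers to about 30 mm and leave upwards.

```bash
python3 -m pendant '0 0 0 0;0 0 0 0;0 0 0 0'
python3 -m pendant '0 0 0 0;0 0 0 0;0 0 0 0;0 0 0 0' 165
python3 -c "
from h import *
plan(.05,1,1.85);snap('wrist','w15.png')"
```

```text
clock: 15.38
tcp_pos: [0.6934, -0.0275, 0.2057]
orientation: [3.119, -0.254, -0.045]
contact_force: [-0.5, 0.2, 1.8]
grip_width: 0.0079
clock: 15.72
tcp_pos: [0.6949, -0.0281, 0.2034]
orientation: [3.12, -0.254, -0.043]
contact_force: [-0.4, -0.6, -0.9]
grip_width: 0.0301
t 15.72 tcp [ 0.6949 -0.0281  0.2034] theta 1.805 rad err mm 0.8 w 0.0301 F [-0.4 -0.6 -0.9] tilt 1.69 ang -9.3
[ 0.44 -0.24  0.44];
```

View pics/w15.png

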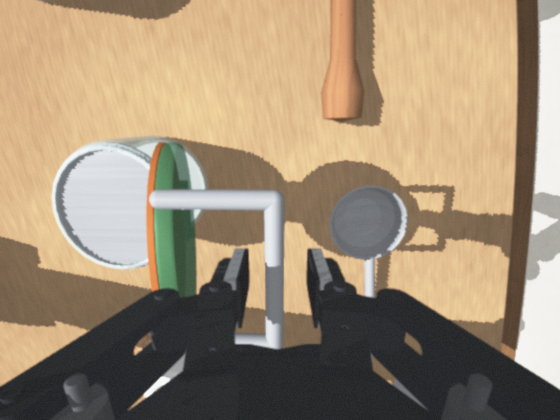

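The bar at column 275 is free and centred between the pads at about 245 and 310. I'm leaving upwards.

```bash
python3 -m pendant '0 0 -1 0;0 0 -1.5 0;0 0 -2 0;0 0 -2 0;0 0 -2 0;0 0 -2 0;0 0 0 0'
python3 - <<'E'
from h import *
plan(.05,1,1.85);snap('wrist','w16.png')
for n in('scene','top'): snap(n,n+'16.png')
E
```

```text
clock: 16.35
tcp_pos: [0.6978, -0.0274, 0.3147]
orientation: [3.12, -0.254, -0.046]
contact_force: [0.6, -0.0, -0.0]
grip_width: 0.0303
t 16.35 tcp [ 0.6978 -0.0274  0.3147] theta 1.522 rad err mm 99.7 w 0.0303 F [ 0.6 -0.  -0. ] tilt 1.79 ang -9.3
[-2.79 -0.22  9.62];
```

View pics/w16.png

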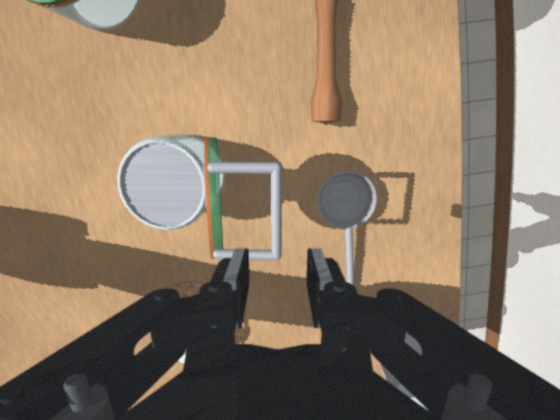

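View pics/scene16.png

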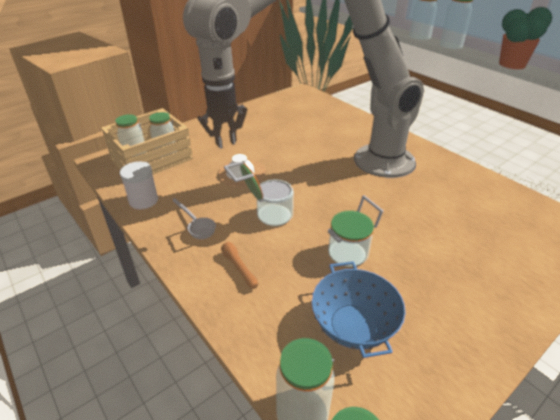

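View pics/top16.png

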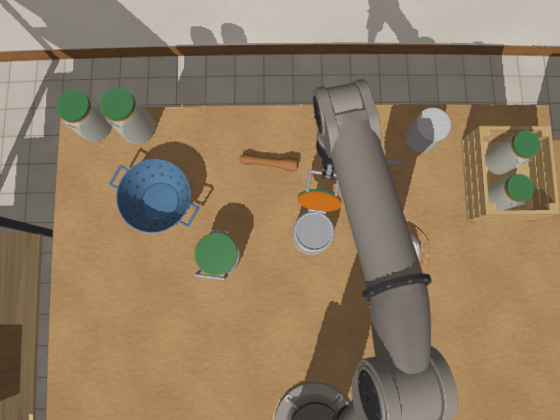

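Everything looks right: the lid stands open, the bowl is on the mat at scene (240,165), and jar_b is shut. I'll check the lid angle numerically against the loop bar in the wrist image, where its mid is at about (277,210).

```bash
python3 - <<'E'
from h import *
o=r.get_obs();f=snap('wrist','w17.png');c=cam(f,o)
B0=np.array([.4872,.0058,.167]);H2=B0+X*.125-Z*.057
for th in(1.6,1.7,1.75,1.8):
    a=np.arctan2(57,-125)-th;m=H2+.13738*(np.cos(a)*X+np.sin(a)*Z);Y=np.cross(Z,X)
    print(th,proj(c,[m,m+.038*Y,m-.038*Y]).round(1).tolist())
g=cv2.imread('pics/w17.png');cv2.imwrite('pics/w17z.png',cv2.resize(g[140:280,180:320],None,fx=4,fy=4,interpolation=2))
E
```

```text
1.6 [[248.5, 216.4], [246.8, 166.9], [250.2, 261.3]]
1.7 [[264.8, 213.9], [263.8, 165.6], [265.7, 257.9]]
1.75 [[272.3, 212.6], [271.7, 165.0], [272.8, 256.0]]
1.8 [[279.4, 211.2], [279.1, 164.2], [279.6, 254.1]]
```

View pics/w17z.png

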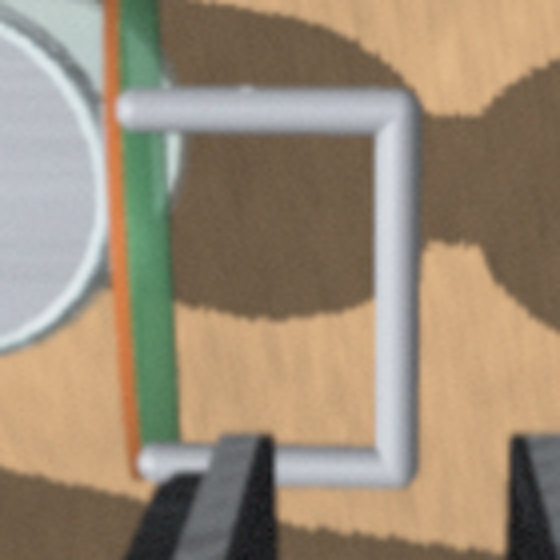

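The bar is at column 279.2, and the projection for 1.80 rad gives 279.4, so the lid is at its stop. The arm is clear of everything.

```bash
python3 -c "
from h import *
o=r.get_obs();print(o['contact_force'],o['qvel'].round(3));print(r.hand_in())"
```

```text
[-0.86233332  0.19623207 -0.61039007] [-0.001  0.011  0.002  0.014  0.001 -0.001 -0.   ]
the job is handed in; nothing more can be done
None
```

I moved the bowl upside down onto the cork mat and opened jar_a's lid to its stop. I handed the job in at about 16.4 s; the hand-in gives no verdict.

- **Bowl:** I gripped it by the foot, lifted it clear of the lid and set it down near the mat's centre. Pushing down gave 22 N before I let go. The pictures after release show it upright and well inside the mat's edge. Its offset from the mat's centre is judged by eye; I didn't measure it.
- **Lid:** I pinched the loop bar and swung the lid over at about 0.75 rad/s on average until about 30 N blocked it at roughly 1.79 rad. After I let go and left upwards, the bar was at image column 279.2; the column expected at 1.80 rad is 279.4.
- **Left alone:** in the last pictures jar_b is shut and the colander, pestle and ladle look unmoved. The wrist force read about 1 N, so the arm is clear.

**Disagreements:** position estimates from different views differed by 3–6 mm. The bar slipped about 5 mm between the pads mid-swing, but the grip held.

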